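# Send the bench air to the gauged regulator

### The arm

A 7-joint arm with a two-finger parallel gripper is mounted at the origin on the work surface. World frame = base frame: x ahead of the robot, y to its left, z up, the work surface at z = 0. Lengths are in m, angles in rad, forces in N, time in s.
With the tool pointing down it reaches from about 0.35 to 0.9 m from the base axis. Payload 8.1 kg.
Tool frame: the origin (TCP) lies at the very end of the fingers, on their centre line; the grasp point (between the pads) lies 19 mm behind it; z points along the fingers, y is the line along which they close (so a half turn about z gives the same grasp; the last joint's range is limited). The gripper opens to 85 mm and grips with 20 to 120 N. Pads are 22 mm wide; open, the fingers measure 114 mm over their backs; the gripper's body (76 mm by 85 mm) begins 54 mm behind the grasp point. The pads swing forward as they close: fully open they stand 13 mm farther back than shut.
Start: joints at [1.103, 0.434, 0.025, 1.573, -0.012, 1.134, -0.075], TCP at [0.223, -0.584, 0.231] pointing down, gripper open.
Joint ranges: [-2.62, 2.62], [-0.44, 2.09], [-1.27, 1.32], [0.08, 2.57], [-1.32, 4.46], [0.12, 2], [-2.74, 2.74]. Speed limits (rad/s): [2.22, 2.22, 3.01, 3.01, 3.14, 3.14, 3.14].

### API

Orientations are given as a rotation vector (axis times angle).
In Python, from station import r, eyes, workorder, finder gives the robot as it stands. The module is installed in compiled form; this text tells all that it offers.
- The arm moves only by the tool play_rows, never from a script. Its argument "targets" is a list of rows, each an object with "slide": the shift along the tool's x, y, z in cm, a list of three; "rotation": the turn, a rotation vector about the tool's x, y, z in rad, a list of three; "fingers": the gripper command: -1 is fully open, 1 is shut, values between are in proportion. In form: [{"slide": [x, y, z], "rotation": [ax, ay, az], "fingers": fingers}, ...]. A call has 1 to 10 rows; each row is the pose to reach, as a shift and turn from the pose commanded when the call began, along the tool's axes at that moment; what a row does not reach only later rows make up. A row lasts 1/12 s, in which the tool goes at most 41.7 mm and 7.16 degrees, less where a joint would pass 70% of its speed; a pose out of reach is approached as far as the arm can. A call with a gripper value outside its range is refused whole. The fingers move at their own pace and stop on an object; the grip force is fixed at half the most. Time passes only in rows, so rows that repeat a pose let the fingers close. It gives the time, the measured TCP pose, the force, the opening and the grip force at its end, in the units of the state.
- r.read_state(): the state, without advancing time (a new reading comes with each control period).
- eyes.read_camera(name): name is "scene" or "side" or "wrist"; returns a dict with "pixels" (480x640x3 uint8, red, green, blue), "fx", "fy", "cx", "cy" (pixels), "xyz" and "orientation" of the camera in the world; the wrist camera has in their place "hand_eye" (4x4, takes a point from camera to tool coordinates, whose origin is the TCP and whose axes are the flange's). Camera axes: x right, y down, z forward; pixel columns grow to the right and rows downward; lengths in m; the calibration is good to about 2 mm. A picture is of the moment at which its call begins: read the wrist's pose just before it. There is no depth.
- workorder.job_done(): hands the job in; it is judged then, once.
Trained networks look in the newest picture that a camera, given by its name, has taken for a name from the list of things; names that differ only in an ending like _2 or _b are one class to them, and where a whole thing is asked for, a point or a joint stands for the part that bears it (a point fixed in the world has none). Each returns a list of dicts, best first, with "confidence" (0 to 1); they miss things now and then, are a little off and sometimes report something else, mostly with a low value. They report only what shows in the picture. A call takes as long as a camera call.
- finder.find_in(query, camera): "extent" ([left, top, right, bottom] in pixels, round what is visible of it).
- finder.tip_of(query, camera): "uv" ([column, row] in pixels: a listed point, or the origin of a listed thing).
The state is a dict: "time": time; "q": joint angles; "joint_velocities": joint speeds; "joint_torque": joint torques, N m; "tcp_pos": TCP position; "orientation": TCP orientation; "wrist_force": force on the tool from outside, world axes, zero at the start; "ft_torque": the same for the moment, N m; "finger_gap": finger opening in m; "grasp_force": force on a finger pad.
Only numpy, scipy, OpenCV 4.12 (cv2) and the standard library are available. Lean on these libraries where they do the work, as an engineer would, in place of code of your own. Each camera call takes 0.05 s, during which the arm holds its last target. There are 200 camera calls.

### The job

Put the airbrush bench's compressed air on to the regulator, the unit with the round dial gauge: with one fingertip push the selector valve's arrow-ended lever round until it points straight at the regulator, and only then push the lever of the supply tap from crosswise to fully in line with its pipe, so that the supply is fully open. Push the levers only, do not grip them, and leave the bottles and the jerrycan standing where they are.

Things in the scene. Friction and masses are not known exactly. Their poses are not given: they have to be found in the camera images.
- station: Air station: an aluminium plate (75 by 420 mm) fixed to the bench, turned up to 0.4 rad, with the supply pipe, tap and selector valve on it. Origin on the bench; the selector is 85 mm to -y, the tap 85 mm to +y. x points to the far outlet, -x to the near one, y along the supply pipe, z up. The two service units stand with their centres 155 mm from the selector's axis along +x and -x.
- selector_axis (a point): Selector valve: an upright round brass body, 52 mm across, with a level lever on top turning about a vertical stem. The point is on the stem's axis at the lever's mid height, 111 mm above the bench. Axes as the station's. Under the lever's sweep nothing stands higher than 92 mm within 15 mm of the axis, 84 mm within 30 mm and 76 mm out to 115 mm. A blanked port faces -y.
- pointer (a joint): Angle of the selector lever (rad), growing anticlockwise seen from above: 0 pointing along the station's -y at the blanked port, +1.571 along x at the far unit, -1.571 along -x at the near unit. No stop or notch at the outlets (stops at +-2.8). It starts between -1 and 1, needs about 0.35 N m (some 5 N at 65 mm from the axis) and stays where it is left.
- pointer_tip (a point): Arrow end of the selector lever, at mid height, 94 mm from the selector's axis. x points along the lever, outward; y to its left, z up. The lever is a black bar 12 mm wide and 13 mm high (104 to 118 mm above the bench) from 13 to 94 mm from the axis, with a short steel tail (26 mm) on the other side.
- regulator_centre (a point): The regulator: an aluminium block, 46 mm square, with a round black knob on top (top at 111 mm) and a round white dial gauge, 50 mm across, on its -y side, tilted up (within 75 mm of the block's centre, below 100 mm). It ends either the near or the far outlet pipe. The point is the block's centre, on the pipe's line, 58 mm above the bench. Axes as the station's. Fixed.
- filter_centre (a point): The other service unit, a plain filter at the end of the other outlet pipe: the same block, with a low domed black cap (top at 96 mm) and a clear bowl, no gauge. The point is the centre of its block, 58 mm above the bench. Axes as the station's. Fixed.
- tap_axis (a point): Supply tap: a brass ball valve in the level supply pipe (21 mm diameter, 36 mm above the bench, along the station's y) with a level lever turning about a vertical stem. The point is on the stem's axis 94 mm above the bench, level with the lever's top. Axes as the station's. Under the lever's sweep nothing stands higher than 56 mm beyond 12 mm from the axis.
- tap_lever (a joint): Angle of the tap's lever (rad), growing clockwise seen from above: 0 fully shut, crosswise to the pipe, pointing along the station's -x (towards the robot); 1.571 fully open, in line with the pipe, pointing along the station's y, away from the selector. Stops at both ends. It needs about 0.35 N m and stays where it is left.
- tap_tip (a point): Free end of the supply tap's lever, at mid height, 98 mm from its axis, 88 mm above the bench. x points along the lever, outward; z up. The lever is a steel strip with a black sleeve 18 mm wide and 12 mm high (82 to 94 mm above the bench) from 28 to 98 mm from the axis.
- tall_bottle_centre (a point): Loose white squeeze bottle, 42 mm diameter, 125 mm high; the point is its centre. To be left alone.
- mid_bottle_centre (a point): Loose white squeeze bottle, 45 mm diameter, 105 mm high; the point is its centre. To be left alone.
- small_bottle_centre (a point): Loose white squeeze bottle, 36 mm diameter, 85 mm high; the point is its centre. To be left alone.
- jerrycan_centre (a point): Loose white jerrycan with a handle, 66 by 94 mm and 155 mm high; the point is on its middle line 70 mm up. To be left alone.

How it is judged:
On the way, in this order (a step that is already met when the one before it is completed fails the run):
1. the selector lever points at the regulator while the supply tap is still shut (y of regulator_centre in the frame of pointer_tip between -0.027 and 0.027 m and x of regulator_centre in the frame of pointer_tip above 0 m and value of joint tap_lever below 0.25 rad), for 0.2 s.
2. the supply tap's lever is in line with its pipe, fully open (value of joint tap_lever above 1.4 rad), for 0.2 s.
At the end, for the whole second after the job is handed in: The selector lever points at the regulator within 10 degrees (its centre ahead of the arrow, within 27 mm of the lever's line), the tap lever is within 10 degrees of in line with its pipe (joint over 1.40), both are at rest, and the bottles and jerrycan are within 20 mm of their starts (y of regulator_centre in the frame of pointer_tip between -0.027 and 0.027 m and x of regulator_centre in the frame of pointer_tip above 0 m and value of joint tap_lever above 1.4 rad and velocity of joint pointer between -0.05 and 0.05 rad/s and velocity of joint tap_lever between -0.05 and 0.05 rad/s and distance of each of tall_bottle_centre, mid_bottle_centre, small_bottle_centre, jerrycan_centre from where it was at the start of the episode below 0.02 m); the robot touches nothing.
It fails at once if the supply tap is opened (over 0.35 rad) while the selector does not point at the regulator (more than 13 degrees off) (value of joint tap_lever above 0.35 rad and not (y of regulator_centre in the frame of pointer_tip between -0.035 and 0.035 m and x of regulator_centre in the frame of pointer_tip above 0 m)).
It fails at once if a bottle or the jerrycan is moved, knocked over, lifted or carried (over 20 mm) (distance of any of tall_bottle_centre, mid_bottle_centre, small_bottle_centre, jerrycan_centre from where it was at the start of the episode above 0.02 m).
It fails at once if a lever is gripped: fingers press on both of its long sides at once (contact force between each of pointer_left, pointer_right and the fingers above 1.5 N or contact force between each of tap_lever_left, tap_lever_right and the fingers above 1.5 N).
It also fails if it takes over 54 s, if anything falls off the work surface, if the arm or the gripper's body presses on something with over 40 N, if the wrist force passes 120 N, or if a joint passes its speed limit or range.

## Working session

There is one attempt and no reset: what is moved stays moved. The work goes in short steps, Python scripts to look and compute and a tool call to move; the robot and the scene stay as the last step left them, time stands still between calls to the robot, and variables do not carry over. Pictures are saved under pics/ and viewed, at most 10 in all, crops included, and the job is handed in when it is done.

Besides the shell and the picture viewer there is one more tool, called after "Emit:" as name(argument=value, ...), one argument or row to a line, values as JSON. play_rows: Moves the arm, as the interface text tells. Its arguments: {"type":"object","properties":{"targets":{"type":"array","items":{"type":"object","properties":{"slide":{"type":"array","items":{"type":"number"}},"rotation":{"type":"array","items":{"type":"number"}},"fingers":{"type":"number"}}}}},"required":["targets"]}

```bash
mkdir -p pics; cat > h.py <<'E'
from station import r, eyes, workorder, finder
import numpy as np, cv2
from scipy.spatial.transform import Rotation as R
def Rm(o):
    o=np.array(o,float)
    return o if o.shape==(3,3) else (R.from_rotvec(o).as_matrix() if o.size==3 else R.from_quat(o).as_matrix())
def cam(name):
    s=r.read_state(); c=eyes.read_camera(name)
    K=np.array([[c['fx'],0,c['cx']],[0,c['fy'],c['cy']],[0,0,1]])
    if name=='wrist':
        H=np.array(c['hand_eye']); Rt=Rm(s['orientation'])
        Rw=Rt@H[:3,:3]; t=Rt@H[:3,3]+np.array(s['tcp_pos'])
    else: Rw=Rm(c['orientation']); t=np.array(c['xyz'])
    return c['pixels'],K,Rw,t
def ray(uv,K,Rw): return Rw@np.linalg.inv(K)@np.array([uv[0],uv[1],1.])
def atz(uv,C,z):
    d=ray(uv,C[1],C[2]); return C[3]+d*(z-C[3][2])/d[2]
def tri(l):
    A=np.zeros((3,3));b=np.zeros(3)
    for uv,C in l:
        d=ray(uv,C[1],C[2]);d/=np.linalg.norm(d);P=np.eye(3)-np.outer(d,d);A+=P;b+=P@C[3]
    return np.linalg.solve(A,b)
def proj(p,C):
    q=C[1]@C[2].T@(np.array(p)-C[3]); return q[:2]/q[2]
E
python3 - <<'E'
from h import *
s=r.read_state();print(s)
D={}
H=dict(selector_axis=.111,pointer_tip=.111,regulator_centre=.058,filter_centre=.058,tap_axis=.094,tap_tip=.088,tall_bottle_centre=.0625,mid_bottle_centre=.0525,small_bottle_centre=.0425,jerrycan_centre=.07,station=0)
for n in ['scene','side','wrist']:
    C=cam(n);D[n]=C;cv2.imwrite(f'pics/{n}0.png',C[0][:,:,::-1]);print(n,C[3].round(3),C[2][:,2].round(2))
for q in H:
    for n in D:
        f=finder.tip_of(q,n)[:2]
        print(q,n,[(np.round(x['uv']),round(x['confidence'],2),atz(x['uv'],D[n],H[q]).round(3)) for x in f])
E
```

```text
{'time': 0.0, 'q': array([ 1.10343707,  0.43524323,  0.02494334,  1.57406747, -0.01160627,
        1.1339465 , -0.07508728]), 'joint_velocities': array([ 0.00060048,  0.00087748,  0.00047912, -0.00099398, -0.00083227,
        0.00097464,  0.00103253]), 'joint_torque': array([-3.34118486e-04, -6.70472431e+01,  1.02485631e+00, -3.16208661e+01,
        1.55182485e-02,  1.24069044e-02,  4.48618081e-06]), 'tcp_pos': array([ 0.22275157, -0.58345186,  0.23052447]), 'orientation': array([-3.08805476e+00, -5.69474945e-01,  6.18433381e-04]), 'wrist_force': array([-0.26990873,  0.10325149,  0.11290723]), 'ft_torque': array([-0.00636305, -0.02284389, -0.031984  ]), 'grasp_force': 0.0, 'finger_gap': 0.08498437211495456}
scene [ 1.24  -0.066  0.8  ] [-0.69  0.09 -0.72]
side [0.106 0.629 0.937] [ 0.4  -0.53 -0.74]
wrist [ 0.289 -0.559  0.373] [-0.26 -0.1  -0.96]
selector_axis scene [(array([302., 236.]), 0.56, array([0.57 , 0.006, 0.111]))]
selector_axis side [(array([319., 225.]), 0.58, array([0.57 , 0.006, 0.111])), (array([285., 279.]), 0.51, array([0.539, 0.151, 0.111]))]
selector_axis wrist []
[... 1502 characters left out ...]
([213., 251.]), 0.56, array([0.734, 0.146, 0.052]))]
mid_bottle_centre wrist []
small_bottle_centre scene [(array([241., 221.]), 0.69, array([ 0.441, -0.123,  0.042]))]
small_bottle_centre side [(array([403., 240.]), 0.8, array([ 0.439, -0.112,  0.042]))]
small_bottle_centre wrist []
jerrycan_centre scene [(array([200., 258.]), 0.55, array([ 0.572, -0.204,  0.07 ]))]
jerrycan_centre side [(array([212., 250.]), 0.7, array([0.726, 0.155, 0.07 ])), (array([377., 182.]), 0.68, array([ 0.563, -0.204,  0.07 ]))]
jerrycan_centre wrist []
station scene [(array([340., 282.]), 0.72, array([0.606, 0.085, 0.   ]))]
station side [(array([287., 278.]), 0.66, array([0.596, 0.083, 0.   ]))]
station wrist []
```

View pics/scene0.png

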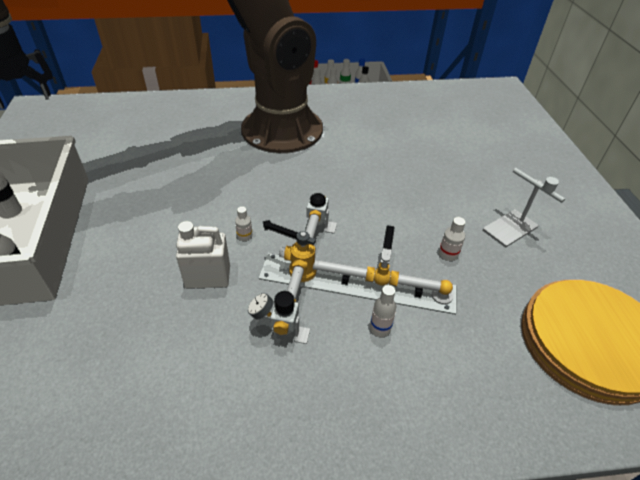

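View pics/side0.png

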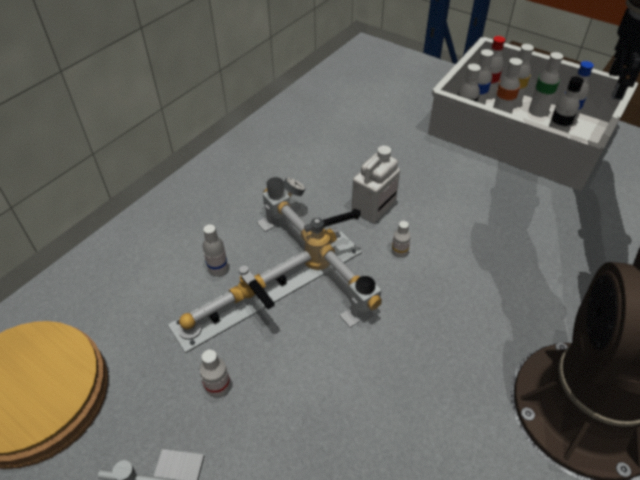

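Scene and side views: the gauge at (260,305) in scene puts the regulator on the far unit, next to block (285,315). The filter is at (317,205), the pointer runs from (302,236) to (262,219), and the tap lever at (389,226) is crosswise. The two cameras agree to within 1 cm. Station yaw is about -0.32, the selector is at (0.570, 0.006), and the pointer is at about -0.29 rad.

Emit:
play_rows(
  targets=[
    {"slide":[3,-2.7,0],"rotation":[0,0,0],"fingers":1},
    {"slide":[6,-5.4,0],"rotation":[0,0,0],"fingers":1},
    {"slide":[9,-8.1,0],"rotation":[0,0,0],"fingers":1},
    {"slide":[12,-10.8,0],"rotation":[0,0,0],"fingers":1},
    {"slide":[15,-13.5,0],"rotation":[0,0,0],"fingers":1},
    {"slide":[17.5,-15.8,0],"rotation":[0,0,0],"fingers":1},
    {"slide":[20,-18,0],"rotation":[0,0,0],"fingers":1},
    {"slide":[22,-20,0],"rotation":[0,0,0],"fingers":1},
    {"slide":[23,-21,0],"rotation":[0,0,0],"fingers":1},
    {"slide":[23,-21,0],"rotation":[0,0,0],"fingers":1},
  ],
)

```text
time: 2.63
tcp_pos: [0.3648, -0.3022, 0.2316]
orientation: [-3.087, -0.578, -0.002]
wrist_force: [-0.7, 0.3, 0.1]
finger_gap: 0.0002
grasp_force: 0.0
```

Emit:
play_rows(
  targets=[
    {"slide":[3,-2.7,0],"rotation":[0,0,0],"fingers":1},
    {"slide":[6,-5.4,0],"rotation":[0,0,0],"fingers":1},
    {"slide":[9,-8.1,0],"rotation":[0,0,0],"fingers":1},
    {"slide":[12,-10.8,0],"rotation":[0,0,0],"fingers":1},
    {"slide":[15,-13.5,0],"rotation":[0,0,0],"fingers":1},
    {"slide":[17.5,-15.8,0],"rotation":[0,0,0],"fingers":1},
    {"slide":[20,-18,0],"rotation":[0,0,0],"fingers":1},
    {"slide":[22,-20,0],"rotation":[0,0,0],"fingers":1},
    {"slide":[23.6,-21.2,0],"rotation":[0,0,0],"fingers":1},
    {"slide":[23.6,-21.2,0],"rotation":[0,0,0],"fingers":1},
  ],
)

```text
time: 3.47
tcp_pos: [0.5098, -0.0197, 0.2315]
orientation: [-3.087, -0.577, -0.003]
wrist_force: [-0.3, 0.9, -0.1]
finger_gap: 0.0002
grasp_force: 0.0
```

```bash
cat >> h.py <<'E'
H=dict(selector_axis=.111,pointer_tip=.111,regulator_centre=.058,filter_centre=.058,tap_axis=.094,tap_tip=.088)
def look(names,qs,tag):
    s=r.read_state();print('t',s['time'],s['tcp_pos'].round(4),s['orientation'].round(4),'F',s['wrist_force'].round(1),s['finger_gap'])
    D={}
    for n in names: D[n]=cam(n);cv2.imwrite(f'pics/{n}{tag}.png',D[n][0][:,:,::-1])
    for q in qs:
        l=[]
        for n in D:
            f=finder.tip_of(q,n)[:2]
            if f: l.append((f[0]['uv'],D[n]))
            print(q,n,[(np.round(x['uv']),round(x['confidence'],2),atz(x['uv'],D[n],H[q]).round(3)) for x in f])
        if len(l)>1: print('   tri',tri(l).round(3))
    return D
E
python3 -c "
from h import *
look(['scene','side','wrist'],H,'1')"
```

```text
t 3.4667 [ 0.5098 -0.0197  0.2315] [-3.0865e+00 -5.7670e-01 -3.0000e-03] F [-0.3  0.9 -0.1] 0.00020342189714748192
selector_axis scene [(array([306., 236.]), 0.91, array([0.57 , 0.013, 0.111]))]
selector_axis side [(array([318., 224.]), 0.55, array([0.571, 0.006, 0.111])), (array([240., 270.]), 0.17, array([0.62 , 0.185, 0.111]))]
selector_axis wrist [(array([312., 135.]), 0.55, array([0.573, 0.004, 0.111]))]
   tri [0.572 0.008 0.113]
pointer_tip scene [(array([242., 220.]), 0.61, array([ 0.51 , -0.115,  0.111]))]
pointer_tip side [(array([360., 212.]), 0.86, array([ 0.523, -0.071,  0.111]))]
pointer_tip wrist [(array([387., 247.]), 0.95, array([ 0.519, -0.074,  0.111]))]
   tri [ 0.52  -0.09   0.106]
regulator_centre scene [(array([285., 315.]), 0.55, array([ 0.722, -0.04 ,  0.058]))]
regulator_centre side [(array([278., 201.]), 0.94, array([ 0.715, -0.04 ,  0.058])), (array([360., 213.]), 0.28, array([ 0.548, -0.114,  0.058]))]
regulator_centre wrist []
   tri [ 0.718 -0.042  0.054]
filter_centre scene [(array([318., 204.]), 0.85, array([0.415, 0.06 , 0.058]))]
filter_centre side [(array([364., 290.]), 0.61, array([0.428, 0.054, 0.058]))]
filter_centre wrist [(array([205., 273.]), 0.83, array([0.428, 0.052, 0.058]))]
   tri [0.427 0.056 0.063]
tap_axis scene [(array([388., 259.]), 0.57, array([0.631, 0.172, 0.094])), (array([450., 239.]), 0.32, array([0.59 , 0.314, 0.094]))]
tap_axis side [(array([240., 267.]), 0.69, array([0.635, 0.168, 0.094]))]
tap_axis wrist []
   tri [0.633 0.17  0.097]
tap_tip scene [(array([387., 228.]), 0.82, array([0.54 , 0.192, 0.088]))]
tap_tip side [(array([274., 308.]), 0.71, array([0.527, 0.203, 0.088]))]
tap_tip wrist [(array([38., 91.]), 0.6, array([0.532, 0.196, 0.088]))]
   tri [0.531 0.198 0.08 ]
```

```bash
cat >> h.py <<'E'
def slides(pts,start=None):
    s=r.read_state();Rt=Rm(s['orientation']);p0=s['tcp_pos'] if start is None else np.array(start)
    for p in pts: print(np.round(Rt.T@(np.array(p)-p0)*100,1).tolist())
E
python3 -c "
from h import *
c=np.array([.572,.006]);z=.095
print('down');slides([[.5098,-.0197,z]])
a=np.linspace(-2.745,-.85,21)[1:]
P=[[*(c+.067*np.array([np.cos(t),np.sin(t)])),z] for t in a]
slides(P[:10],[.5098,-.0197,z]);print(P[9]);slides(P[10:],P[9]);print(P[-1])"
```

```text
down
[0.3, -0.3, 13.6]
[0.1, 0.7, 0.0]
[0.2, 1.3, 0.0]
[0.4, 1.9, 0.0]
[0.6, 2.5, 0.0]
[0.9, 3.1, 0.0]
[1.2, 3.6, 0.0]
[1.6, 4.1, 0.0]
[2.0, 4.6, 0.0]
[2.5, 5.0, 0.0]
[3.0, 5.4, 0.0]
[np.float64(0.5569406265342329), np.float64(-0.059285643680816645), 0.095]
[0.5, 0.3, -0.0]
[1.1, 0.6, -0.0]
[1.7, 0.8, -0.0]
[2.3, 1.0, -0.0]
[2.9, 1.1, -0.0]
[3.6, 1.1, -0.0]
[4.2, 1.1, -0.0]
[4.8, 1.0, -0.0]
[5.5, 0.9, -0.0]
[6.1, 0.7, -0.0]
[np.float64(0.6162188707742937), np.float64(-0.04433578714439962), 0.095]
```

Emit:
play_rows(
  targets=[
    {"slide":[0,0,3],"rotation":[0,0,0],"fingers":1},
    {"slide":[0,0,6],"rotation":[0,0,0],"fingers":1},
    {"slide":[0,0,9],"rotation":[0,0,0],"fingers":1},
    {"slide":[0,0,11.5],"rotation":[0,0,0],"fingers":1},
    {"slide":[0,0,13],"rotation":[0,0,0],"fingers":1},
    {"slide":[0,0,13.6],"rotation":[0,0,0],"fingers":1},
    {"slide":[0,0,13.6],"rotation":[0,0,0],"fingers":1},
  ],
)

```text
time: 5.1
tcp_pos: [0.507, -0.0234, 0.0941]
orientation: [-3.089, -0.57, 0.004]
wrist_force: [-0.4, 0.4, 0.1]
finger_gap: -0.0002
grasp_force: 0.0
```

Emit:
play_rows(
  targets=[
    {"slide":[0.3,0.5,0],"rotation":[0,0,0],"fingers":1},
    {"slide":[0.5,1.1,0],"rotation":[0,0,0],"fingers":1},
    {"slide":[0.7,1.7,0],"rotation":[0,0,0],"fingers":1},
    {"slide":[0.9,2.3,0],"rotation":[0,0,0],"fingers":1},
    {"slide":[1.2,2.9,0],"rotation":[0,0,0],"fingers":1},
    {"slide":[1.5,3.4,0],"rotation":[0,0,0],"fingers":1},
    {"slide":[1.9,3.9,0],"rotation":[0,0,0],"fingers":1},
    {"slide":[2.3,4.4,0],"rotation":[0,0,0],"fingers":1},
    {"slide":[2.8,4.8,0],"rotation":[0,0,0],"fingers":1},
    {"slide":[3.3,5.2,0],"rotation":[0,0,0],"fingers":1},
  ],
)

```text
time: 5.93
tcp_pos: [0.5561, -0.0598, 0.0954]
orientation: [-3.088, -0.57, 0.004]
wrist_force: [-5.5, 5.1, 0.0]
finger_gap: 0.0
grasp_force: 2.8
```

```bash
python3 -c "
from h import *
look(['scene','side','wrist'],['pointer_tip','selector_axis'],'2')"
```

```text
t 5.9333 [ 0.5561 -0.0598  0.0954] [-3.088 -0.57   0.004] F [-5.5  5.1  0. ] 1.3543548833154144e-05
pointer_tip scene [(array([256., 242.]), 0.63, array([ 0.577, -0.087,  0.111]))]
pointer_tip side [(array([340., 197.]), 0.7, array([ 0.579, -0.083,  0.111]))]
pointer_tip wrist [(array([408., 312.]), 0.6, array([ 0.577, -0.089,  0.111])), (array([157., 236.]), 0.47, array([0.572, 0.004, 0.111]))]
   tri [ 0.578 -0.087  0.111]
selector_axis scene [(array([305., 238.]), 0.66, array([0.573, 0.011, 0.111]))]
selector_axis side [(array([316., 225.]), 0.73, array([0.574, 0.009, 0.111]))]
selector_axis wrist [(array([157., 234.]), 0.75, array([0.572, 0.004, 0.111]))]
   tri [0.573 0.008 0.11 ]
```

Emit:
play_rows(
  targets=[
    {"slide":[0.5,0.3,0],"rotation":[0,0,0],"fingers":1},
    {"slide":[1.1,0.6,0],"rotation":[0,0,0],"fingers":1},
    {"slide":[1.7,0.8,0],"rotation":[0,0,0],"fingers":1},
    {"slide":[2.3,1.0,0],"rotation":[0,0,0],"fingers":1},
    {"slide":[2.9,1.1,0],"rotation":[0,0,0],"fingers":1},
    {"slide":[3.6,1.1,0],"rotation":[0,0,0],"fingers":1},
    {"slide":[4.2,1.1,0],"rotation":[0,0,0],"fingers":1},
    {"slide":[4.8,1.0,0],"rotation":[0,0,0],"fingers":1},
    {"slide":[5.5,0.9,0],"rotation":[0,0,0],"fingers":1},
    {"slide":[6.1,0.7,0],"rotation":[0,0,0],"fingers":1},
  ],
)

```text
time: 7.22
tcp_pos: [0.615, -0.0462, 0.0947]
orientation: [3.089, 0.569, -0.007]
wrist_force: [-7.5, -2.8, 1.4]
finger_gap: -0.0
grasp_force: 3.3
```

```bash
python3 -c "
from h import *
look(['scene','side','wrist'],['pointer_tip','selector_axis','regulator_centre'],'3')
c=np.array([.572,.006]);z=.095;print('arc')
slides([[*(c+.067*np.array([np.cos(t),np.sin(t)])),z] for t in [-.78,-.71,-.64,-.57]])"
```

```text
t 7.2167 [ 0.615  -0.0462  0.0947] [ 3.0889  0.5685 -0.0068] F [-7.5 -2.8  1.4] -3.1861294789521216e-05
pointer_tip scene [(array([451., 238.]), 0.62, array([0.602, 0.307, 0.111])), (array([279., 269.]), 0.61, array([ 0.651, -0.046,  0.111]))]
pointer_tip side [(array([302., 194.]), 0.74, array([ 0.65 , -0.043,  0.111]))]
pointer_tip wrist [(array([350., 249.]), 0.73, array([ 0.65 , -0.045,  0.111]))]
   tri [0.668 0.086 0.246]
selector_axis scene [(array([304., 238.]), 0.7, array([0.574, 0.009, 0.111]))]
selector_axis side [(array([319., 225.]), 0.73, array([0.569, 0.007, 0.111]))]
selector_axis wrist [(array([153., 384.]), 0.56, array([0.572, 0.006, 0.111]))]
   tri [0.57  0.007 0.109]
regulator_centre scene [(array([285., 314.]), 0.86, array([ 0.719, -0.041,  0.058]))]
regulator_centre side [(array([277., 198.]), 0.81, array([ 0.722, -0.046,  0.058]))]
regulator_centre wrist []
   tri [ 0.72  -0.043  0.061]
arc
[0.4, -0.3, 0.0]
[0.9, -0.5, 0.0]
[1.3, -0.7, 0.0]
[1.7, -1.0, 0.0]
```

Emit:
play_rows(
  targets=[
    {"slide":[0.4,-0.2,0],"rotation":[0,0,0],"fingers":1},
    {"slide":[0.8,-0.4,0],"rotation":[0,0,0],"fingers":1},
    {"slide":[1.1,-0.6,0],"rotation":[0,0,0],"fingers":1},
    {"slide":[1.4,-0.8,0],"rotation":[0,0,0],"fingers":1},
    {"slide":[1.4,-0.8,0],"rotation":[0,0,0],"fingers":1},
    {"slide":[1.4,-0.8,0],"rotation":[0,0,0],"fingers":1},
  ],
)

```text
time: 8.32
tcp_pos: [0.6266, -0.0327, 0.0952]
orientation: [3.089, 0.57, -0.001]
wrist_force: [-3.2, -3.0, -0.2]
finger_gap: -0.0003
grasp_force: 1.7
```

```bash
python3 -c "
from h import *
D=look(['scene','side','wrist'],['pointer_tip','selector_axis','regulator_centre'],'4')
"
```

```text
t 8.3167 [ 0.6266 -0.0327  0.0952] [ 3.0892e+00  5.6970e-01 -1.2000e-03] F [-3.2 -3.  -0.2] -0.00033450990422597814
pointer_tip scene [(array([288., 270.]), 0.72, array([ 0.657, -0.029,  0.111]))]
pointer_tip side [(array([290., 198.]), 0.56, array([ 0.662, -0.021,  0.111]))]
pointer_tip wrist [(array([325., 238.]), 0.9, array([ 0.661, -0.023,  0.111]))]
   tri [ 0.661 -0.025  0.111]
selector_axis scene [(array([305., 236.]), 0.64, array([0.568, 0.012, 0.111])), (array([284., 312.]), 0.52, array([ 0.752, -0.044,  0.111]))]
selector_axis side [(array([316., 227.]), 0.88, array([0.571, 0.014, 0.111])), (array([401., 239.]), 0.7, array([ 0.419, -0.056,  0.111]))]
selector_axis wrist [(array([179., 416.]), 0.76, array([0.571, 0.005, 0.111]))]
   tri [0.57 0.01 0.11]
regulator_centre scene [(array([283., 314.]), 0.84, array([ 0.719, -0.044,  0.058]))]
regulator_centre side [(array([277., 199.]), 0.56, array([ 0.72 , -0.045,  0.058]))]
regulator_centre wrist []
   tri [ 0.719 -0.044  0.059]
```

View pics/wrist4.png

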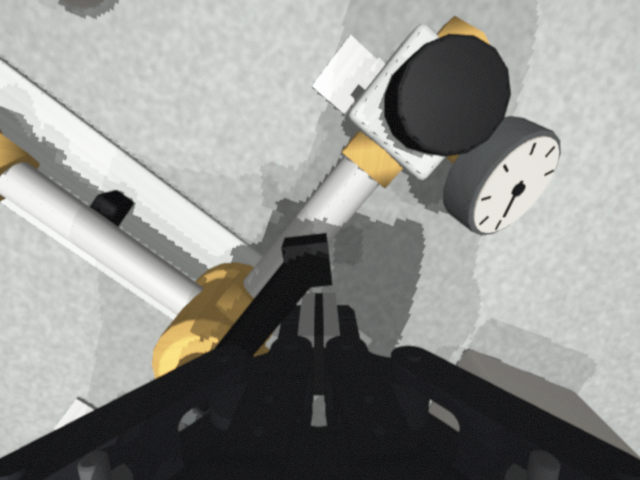

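Wrist view: the lever tip at (308,258) runs parallel to the outlet pipe, toward the regulator knob at (450,95) and the gauge at (515,185). Measured lever angle is -0.32 and the regulator direction is -0.33, so the selector is set. I'm retreating now and moving to the tap.

Emit:
play_rows(
  targets=[
    {"slide":[-0.6,0.8,0],"rotation":[0,0,0],"fingers":1},
    {"slide":[-1.3,1.5,0],"rotation":[0,0,0],"fingers":1},
    {"slide":[-1.3,1.5,-3],"rotation":[0,0,0],"fingers":1},
    {"slide":[-1.3,1.5,-6],"rotation":[0,0,0],"fingers":1},
    {"slide":[-1.3,1.5,-9],"rotation":[0,0,0],"fingers":1},
    {"slide":[-1.3,1.5,-11.5],"rotation":[0,0,0],"fingers":1},
    {"slide":[-1.3,1.5,-13],"rotation":[0,0,0],"fingers":1},
    {"slide":[-1.3,1.5,-13],"rotation":[0,0,0],"fingers":1},
  ],
)

```text
time: 9.58
tcp_pos: [0.6227, -0.0517, 0.2301]
orientation: [3.088, 0.568, 0.013]
wrist_force: [0.1, 0.2, 0.1]
finger_gap: 0.0
grasp_force: 0.0
```

```bash
python3 -c "
from h import *
D=look(['scene','side','wrist'],['pointer_tip','selector_axis','tap_axis','tap_tip'],'5')
slides([[.561,.152,.225]])
"
```

```text
t 9.5833 [ 0.6227 -0.0517  0.2301] [3.0882 0.5684 0.0133] F [0.1 0.2 0.1] 4.351921066858834e-05
pointer_tip scene [(array([291., 270.]), 0.71, array([ 0.657, -0.024,  0.111]))]
pointer_tip side [(array([289., 198.]), 0.8, array([ 0.663, -0.019,  0.111]))]
pointer_tip wrist [(array([297., 169.]), 0.67, array([ 0.661, -0.022,  0.111]))]
   tri [ 0.661 -0.022  0.112]
selector_axis scene [(array([305., 237.]), 0.61, array([0.571, 0.012, 0.111]))]
selector_axis side [(array([317., 225.]), 0.67, array([0.572, 0.007, 0.111]))]
selector_axis wrist [(array([221., 270.]), 0.88, array([0.574, 0.005, 0.111]))]
   tri [0.572 0.008 0.111]
tap_axis scene [(array([386., 260.]), 0.69, array([0.633, 0.168, 0.094]))]
tap_axis side [(array([241., 268.]), 0.77, array([0.633, 0.169, 0.094]))]
tap_axis wrist [(array([ 25., 120.]), 0.7, array([0.625, 0.165, 0.094]))]
   tri [0.629 0.168 0.093]
tap_tip scene [(array([390., 226.]), 0.63, array([0.533, 0.199, 0.088]))]
tap_tip side [(array([271., 309.]), 0.98, array([0.529, 0.207, 0.088]))]
tap_tip wrist []
   tri [0.531 0.203 0.084]
[1.7, -21.1, 0.0]
```

Emit:
play_rows(
  targets=[
    {"slide":[0.3,-3.5,0],"rotation":[0,0,0],"fingers":1},
    {"slide":[0.6,-7,0],"rotation":[0,0,0],"fingers":1},
    {"slide":[0.9,-10.5,0],"rotation":[0,0,0],"fingers":1},
    {"slide":[1.2,-14,0],"rotation":[0,0,0],"fingers":1},
    {"slide":[1.4,-17,0],"rotation":[0,0,0],"fingers":1},
    {"slide":[1.6,-19.5,0],"rotation":[0,0,0],"fingers":1},
    {"slide":[1.7,-21.1,0],"rotation":[0,0,0],"fingers":1},
    {"slide":[1.7,-21.1,0],"rotation":[0,0,0],"fingers":1},
  ],
)

```text
time: 11.0
tcp_pos: [0.5591, 0.157, 0.2257]
orientation: [-3.085, -0.579, -0.001]
wrist_force: [-1.2, 0.4, -0.6]
finger_gap: -0.0003
grasp_force: 0.0
```

```bash
python3 -c "
from h import *
D=look(['wrist'],['tap_axis','tap_tip','selector_axis','pointer_tip'],'6')
c=np.array([.629,.168]);z=.072
p0=[.561,.152,z];slides([p0])
a=np.linspace(3.37,1.75,21)[1:]
P=[[*(c+.07*np.array([np.cos(t),np.sin(t)])),z] for t in a]
slides(P[:10],p0);print(P[9]);slides(P[10:],P[9]);print(P[-1])"
```

```text
t 11.0 [0.5591 0.157  0.2257] [-3.0853e+00 -5.7900e-01 -5.0000e-04] F [-1.2  0.4 -0.6] -0.00032203974887140167
tap_axis wrist [(array([341., 147.]), 0.76, array([0.623, 0.164, 0.094]))]
tap_tip wrist [(array([258., 245.]), 0.61, array([0.532, 0.196, 0.088]))]
selector_axis wrist [(array([517., 296.]), 0.61, array([0.572, 0.004, 0.111]))]
pointer_tip wrist [(array([615., 198.]), 0.6, array([ 0.66 , -0.023,  0.111]))]
[0.0, -0.2, 15.3]
[0.1, -0.6, -0.0]
[0.2, -1.1, -0.0]
[0.4, -1.7, -0.0]
[0.6, -2.2, -0.0]
[0.9, -2.7, -0.0]
[1.2, -3.2, -0.0]
[1.6, -3.6, -0.0]
[2.0, -4.0, -0.0]
[2.4, -4.4, -0.0]
[2.8, -4.8, -0.0]
[np.float64(0.5705087856008014), np.float64(0.20645488054989888), 0.072]
[0.5, -0.3, -0.0]
[1.0, -0.6, -0.0]
[1.5, -0.8, -0.0]
[2.0, -1.0, -0.0]
[2.6, -1.2, -0.0]
[3.1, -1.3, -0.0]
[3.7, -1.3, -0.0]
[4.3, -1.3, -0.0]
[4.8, -1.3, -0.0]
[5.4, -1.2, -0.0]
[np.float64(0.6165227761045355), np.float64(0.2368790162811756), 0.072]
```

View pics/wrist6.png

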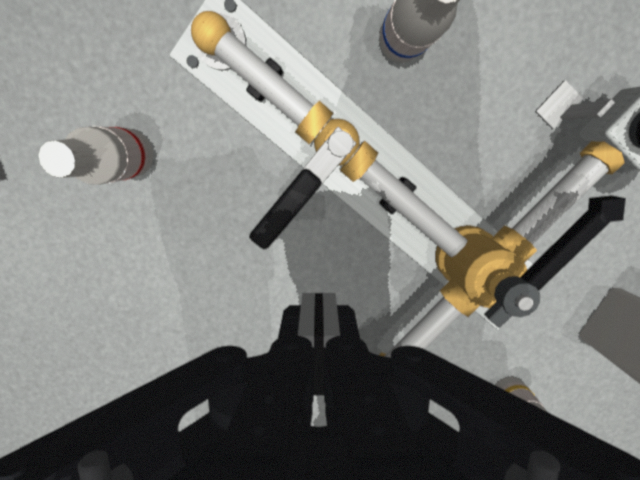

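Wrist view: the tap stem is at (340,143) and the lever runs crosswise to (262,238). The closed fingertips lie on its selector side, and the pointer points along the far outlet pipe. I'll shift a further 1 cm clear of the lever, descend, then push.

Emit:
play_rows(
  targets=[
    {"slide":[-0.5,0.9,2],"rotation":[0,0,0],"fingers":1},
    {"slide":[-0.5,0.9,5],"rotation":[0,0,0],"fingers":1},
    {"slide":[-0.5,0.9,8],"rotation":[0,0,0],"fingers":1},
    {"slide":[-0.5,0.9,11],"rotation":[0,0,0],"fingers":1},
    {"slide":[-0.5,0.9,13.5],"rotation":[0,0,0],"fingers":1},
    {"slide":[-0.5,0.9,14.8],"rotation":[0,0,0],"fingers":1},
    {"slide":[-0.5,0.9,15.3],"rotation":[0,0,0],"fingers":1},
    {"slide":[-0.5,0.9,15.3],"rotation":[0,0,0],"fingers":1},
  ],
)

```text
time: 11.92
tcp_pos: [0.5589, 0.1404, 0.0711]
orientation: [3.089, 0.567, -0.003]
wrist_force: [0.3, -0.4, 0.3]
finger_gap: 0.0001
grasp_force: 0.0
```

Emit:
play_rows(
  targets=[
    {"slide":[0.4,-0.7,0],"rotation":[0,0,0],"fingers":1},
    {"slide":[0.6,-1.4,0],"rotation":[0,0,0],"fingers":1},
    {"slide":[0.8,-2.1,0],"rotation":[0,0,0],"fingers":1},
    {"slide":[1.0,-2.7,0],"rotation":[0,0,0],"fingers":1},
    {"slide":[1.2,-3.2,0],"rotation":[0,0,0],"fingers":1},
    {"slide":[1.5,-3.7,0],"rotation":[0,0,0],"fingers":1},
    {"slide":[1.8,-4.2,0],"rotation":[0,0,0],"fingers":1},
    {"slide":[2.2,-4.6,0],"rotation":[0,0,0],"fingers":1},
    {"slide":[2.6,-5.0,0],"rotation":[0,0,0],"fingers":1},
    {"slide":[3.4,-5.8,0],"rotation":[0,0,0],"fingers":1},
  ],
)

```text
time: 12.75
tcp_pos: [0.5698, 0.2053, 0.0723]
orientation: [3.086, 0.566, -0.003]
wrist_force: [-2.3, -7.8, -1.1]
finger_gap: -0.0
grasp_force: 3.0
```

```bash
python3 -c "
from h import *
D=look(['scene','side','wrist'],['tap_axis','tap_tip','pointer_tip'],'7')
c=np.array([.627,.167]);z=.072
P=[[*(c+.07*np.array([np.cos(t),np.sin(t)])),z] for t in np.linspace(2.56,1.66,10)]
slides(P);print(P[-1])"
```

```text
t 12.75 [0.5698 0.2053 0.0723] [ 3.0862  0.5659 -0.0034] F [-2.3 -7.8 -1.1] -3.190437506010653e-05
tap_axis scene [(array([388., 258.]), 0.8, array([0.629, 0.174, 0.094]))]
tap_axis side []
tap_axis wrist [(array([495., 242.]), 0.83, array([0.625, 0.166, 0.094]))]
   tri [0.628 0.171 0.098]
tap_tip scene [(array([412., 234.]), 0.83, array([0.563, 0.242, 0.088]))]
tap_tip side [(array([365., 294.]), 0.64, array([0.411, 0.08 , 0.088])), (array([238., 318.]), 0.57, array([0.565, 0.254, 0.088]))]
tap_tip wrist [(array([220., 301.]), 0.69, array([0.569, 0.246, 0.088]))]
   tri [0.496 0.199 0.072]
pointer_tip scene [(array([292., 271.]), 0.57, array([ 0.66 , -0.022,  0.111]))]
pointer_tip side []
pointer_tip wrist []
[-0.3, 0.2, 0.1]
[0.3, -0.2, 0.1]
[0.9, -0.5, 0.1]
[1.6, -0.8, 0.1]
[2.3, -1.0, 0.1]
[2.9, -1.1, 0.1]
[3.6, -1.1, 0.1]
[4.3, -1.1, 0.1]
[5.0, -1.0, 0.1]
[5.7, -0.9, 0.1]
[np.float64(0.6207640208144479), np.float64(0.2367216792941576), 0.072]
```

Emit:
play_rows(
  targets=[
    {"slide":[0.3,-0.2,0],"rotation":[0,0,0],"fingers":1},
    {"slide":[0.9,-0.5,0],"rotation":[0,0,0],"fingers":1},
    {"slide":[1.6,-0.8,0],"rotation":[0,0,0],"fingers":1},
    {"slide":[2.3,-1.0,0],"rotation":[0,0,0],"fingers":1},
    {"slide":[2.9,-1.1,0],"rotation":[0,0,0],"fingers":1},
    {"slide":[3.6,-1.1,0],"rotation":[0,0,0],"fingers":1},
    {"slide":[4.3,-1.1,0],"rotation":[0,0,0],"fingers":1},
    {"slide":[4.9,-1.0,0],"rotation":[0,0,0],"fingers":1},
    {"slide":[5.5,-0.9,0],"rotation":[0,0,0],"fingers":1},
    {"slide":[5.7,-0.9,0],"rotation":[0,0,0],"fingers":1},
  ],
)

```text
time: 14.18
tcp_pos: [0.6192, 0.2357, 0.0713]
orientation: [3.088, 0.568, -0.007]
wrist_force: [-6.9, -1.9, 2.1]
finger_gap: 0.0001
grasp_force: 2.8
```

```bash
python3 -c "
from h import *
D=look(['scene','side','wrist'],['tap_axis','tap_tip'],'8')"
```

```text
t 14.1833 [0.6192 0.2357 0.0713] [ 3.0881  0.5683 -0.0066] F [-6.9 -1.9  2.1] 6.744412697728784e-05
tap_axis scene [(array([388., 257.]), 0.58, array([0.627, 0.173, 0.094])), (array([205., 255.]), 0.19, array([ 0.587, -0.191,  0.094]))]
tap_axis side [(array([240., 272.]), 0.95, array([0.628, 0.177, 0.094])), (array([362., 291.]), 0.18, array([0.418, 0.081, 0.094]))]
tap_axis wrist [(array([498., 384.]), 0.97, array([0.626, 0.167, 0.094]))]
   tri [0.629 0.173 0.096]
tap_tip scene [(array([433., 263.]), 0.75, array([0.645, 0.262, 0.088]))]
tap_tip side []
tap_tip wrist [(array([278., 241.]), 0.86, array([0.648, 0.261, 0.088]))]
   tri [0.649 0.261 0.092]
```

Emit:
play_rows(
  targets=[
    {"slide":[0.2,0.1,0],"rotation":[0,0,0],"fingers":1},
    {"slide":[0.4,0.2,0],"rotation":[0,0,0],"fingers":1},
    {"slide":[0.6,0.3,0],"rotation":[0,0,0],"fingers":1},
    {"slide":[0.7,0.3,0],"rotation":[0,0,0],"fingers":1},
    {"slide":[0.7,0.3,0],"rotation":[0,0,0],"fingers":1},
  ],
)

```text
time: 15.05
tcp_pos: [0.6252, 0.2361, 0.0715]
orientation: [3.089, 0.57, -0.009]
wrist_force: [-11.5, -2.4, 1.7]
finger_gap: -0.0001
grasp_force: 5.1
```

Emit:
play_rows(
  targets=[
    {"slide":[0.1,0,0],"rotation":[0,0,0],"fingers":1},
    {"slide":[0.2,0.1,0],"rotation":[0,0,0],"fingers":1},
    {"slide":[0.2,0.1,0],"rotation":[0,0,0],"fingers":1},
  ],
)

```text
time: 15.3
tcp_pos: [0.6255, 0.236, 0.0713]
orientation: [3.088, 0.571, -0.014]
wrist_force: [-20.0, -3.6, 6.6]
finger_gap: -0.0003
grasp_force: 8.2
```

Force rises with no travel, so the tap is at its stop. Backing off and up.

Emit:
play_rows(
  targets=[
    {"slide":[-0.6,-0.3,0],"rotation":[0,0,0],"fingers":1},
    {"slide":[-1.4,-0.6,0],"rotation":[0,0,0],"fingers":1},
    {"slide":[-2.2,-0.9,0],"rotation":[0,0,0],"fingers":1},
    {"slide":[-2.2,-0.9,-3],"rotation":[0,0,0],"fingers":1},
    {"slide":[-2.2,-0.9,-6],"rotation":[0,0,0],"fingers":1},
    {"slide":[-2.2,-0.9,-9],"rotation":[0,0,0],"fingers":1},
    {"slide":[-2.2,-0.9,-12],"rotation":[0,0,0],"fingers":1},
    {"slide":[-2.2,-0.9,-14],"rotation":[0,0,0],"fingers":1},
    {"slide":[-2.2,-0.9,-15],"rotation":[0,0,0],"fingers":1},
    {"slide":[-2.2,-0.9,-15],"rotation":[0,0,0],"fingers":1},
  ],
)

```text
time: 16.13
tcp_pos: [0.6077, 0.2377, 0.2252]
orientation: [-3.088, -0.57, -0.009]
wrist_force: [-0.0, 0.2, 0.8]
finger_gap: 0.0003
grasp_force: 0.0
```

```bash
python3 -c "
from h import *
D=look(['scene','side','wrist'],['tap_axis','tap_tip','pointer_tip','selector_axis'],'9')"
```

```text
t 16.1333 [0.6077 0.2377 0.2252] [-3.0883 -0.5695 -0.0087] F [-0.   0.2  0.8] 0.00027213679599824743
tap_axis scene [(array([388., 257.]), 0.96, array([0.626, 0.173, 0.094]))]
tap_axis side [(array([242., 270.]), 0.63, array([0.628, 0.171, 0.094]))]
tap_axis wrist [(array([416., 242.]), 0.67, array([0.627, 0.165, 0.094])), (array([455., 270.]), 0.59, array([0.617, 0.129, 0.094]))]
   tri [0.628 0.17  0.097]
tap_tip scene [(array([433., 267.]), 0.75, array([0.657, 0.258, 0.088])), (array([304., 239.]), 0.21, array([0.554, 0.012, 0.088]))]
tap_tip side [(array([202., 300.]), 0.86, array([0.645, 0.264, 0.088])), (array([285., 278.]), 0.48, array([0.553, 0.137, 0.088]))]
tap_tip wrist [(array([315., 163.]), 0.81, array([0.654, 0.257, 0.088]))]
   tri [0.652 0.259 0.08 ]
pointer_tip scene [(array([291., 272.]), 0.96, array([ 0.662, -0.024,  0.111])), (array([383., 257.]), 0.71, array([0.639, 0.159, 0.111]))]
pointer_tip side [(array([290., 194.]), 0.85, array([ 0.669, -0.03 ,  0.111]))]
pointer_tip wrist [(array([452., 271.]), 0.43, array([0.619, 0.139, 0.111]))]
   tri [0.633 0.026 0.091]
selector_axis scene [(array([303., 236.]), 0.59, array([0.57 , 0.007, 0.111]))]
selector_axis side [(array([321., 227.]), 0.64, array([0.563, 0.008, 0.111]))]
selector_axis wrist [(array([578., 384.]), 0.62, array([0.57 , 0.004, 0.111]))]
   tri [0.567 0.005 0.109]
```

View pics/scene9.png

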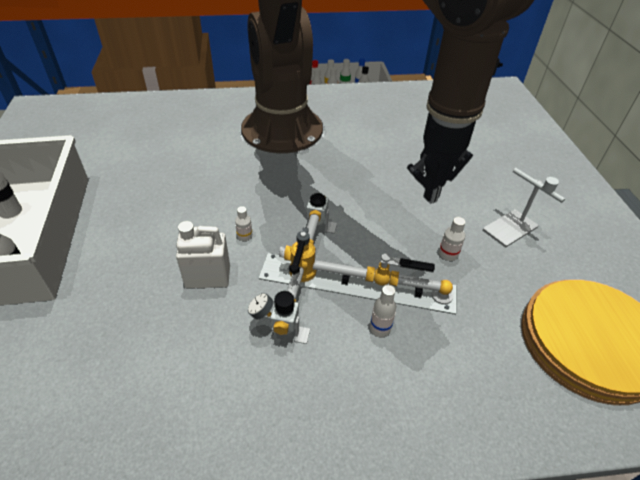

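The scene shows the pointer on the regulator, with its tip at (291,272), the tap lever in line at (433,265), and the bottles unmoved. One close check of the tap.

View pics/wrist9.png

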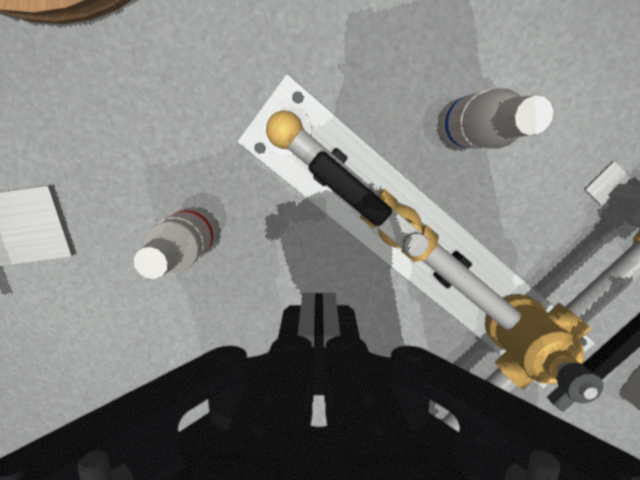

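The tap lever, from (416,243) to (315,160), lies parallel to the pipe, and the gripper is clear of everything.

```bash
python3 -c "
from h import *
print(workorder.job_done())"
```

```text
the job is handed in; nothing more can be done
None
```

The job is handed in: the selector lever points at the regulator (within about 2° by camera), the supply tap was then pushed open to its stop, and the bottles and jerrycan look undisturbed; the hand-in call returned no verdict.

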